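Clamp the pressure pot's lid with the star handle

TASK

Close the pressure pot for the specimen mounts: swing the clamp bridge across the lid until it is fully home in its keeper, then wind the star handle clockwise by its spokes until the foot has nipped the lid firmly down on its seal, tightened to about 1 newton metre as it turns (some 10 N near the end of a spoke) and never past 1.6. Then let go, with the bridge still home and the handle still tight, and leave everything else where it stands.

Things in the scene. Friction and masses are not known exactly. Their poses are not given: they have to be found in the camera images.
- stand: grey base plate of the bridge clamp, 300 x 300 x 12 mm, fixed to the table. Origin on the table, under the pot's axis; its -x axis points to the operator's side. Two steel posts, 24 mm thick: at y = -105 mm the bridge's pivot, at y = +105 mm the keeper.
- pot: aluminium pressure pot, 174 mm across, fixed in the stand, with a clear lid on a black seal and a steel thrust boss in the lid's middle. Origin at the centre of its underside. Pots and seals differ in height: where the spindle's foot meets the boss is not known beforehand and must be felt.
- keeper (a point): the keeper on its post: a dark C-shaped steel jaw, 30 mm long, open towards the stand's -x, that takes the bar of the bridge. This point is the middle of its slot, 188 mm above the table; the top of the jaw is at 207 mm.
- gauge (a point): centre of the round pressure gauge, 68 mm across, on the gas riser behind the pot, 303 mm above the table and 145 mm behind the pot's axis (stand +x). Fixed. It keeps a gripper from going right round with a spoke; the operator's side of the star handle is free.
- bridge (a joint): swing of the blue clamp bridge about its vertical pivot post, rad. 0 = fully home: straight across the lid, bar against the back of the keeper. Positive = open, towards the operator's side (anticlockwise from above). About 3 N at the peg moves it; it stays where it is left. Bar 34 mm wide, its top 198 mm above the table.
- peg (a point): hand peg standing on the free end of the bridge, 16 mm thick with a 22 mm black ball on top, 198 to 245 mm above the table. This point is on its axis, 220 mm above the table, 255 mm from the pivot axis and 150 mm from the spindle axis. Push it sideways to swing the bridge.
- spindle: clamp screw in mid-bridge, 105 mm from the pivot axis. Origin on its vertical axis in the mid-plane of the spokes: 232 mm above the table at star = 0, and 2.5 mm lower per radian of star. It swings with the bridge but does not turn with the handle: its -y axis points along the bridge to the pivot.
- star (a joint): angle of the star handle, rad; grows as it is wound clockwise from above, lowering the spindle. Free, it turns with 0.1 N m; after about 2 to 5 rad the foot meets the boss, then the torque grows by some 1.3 N m per rad (1 N m about 0.7 rad on). The screw holds itself by friction, so this torque is felt only while the handle turns; standing still, a finger feels less than half of it.
- red_ball (a point): centre of the red ball on one spoke's end, 114 mm from the axis. Star handle: a level cross of four round spokes 12 mm thick, 90 degrees apart, bare from 22 to 102 mm from the axis, then a 25 mm ball (one red, three black). The red spoke points 45 degrees minus the star angle, anticlockwise from the spindle's x axis. Hub 44 mm across, 36 mm high.
- mount_a: small round dark resin specimen mount, 31 mm across, 20 mm high, loose bystander; origin at the centre of its underside
- mount_b: second resin specimen mount, same size, loose bystander; origin at the centre of its underside
- resin: white bottle, 68 mm across, 150 mm high, loose bystander; origin at the centre of its underside
- hardener: small amber bottle with red cap, 48 mm across, 105 mm high, loose bystander; origin at the centre of its underside
- beaker: clear plastic cup, 68 mm across, 85 mm high, loose bystander; origin at the centre of its underside
- screwdriver: screwdriver lying on the table, loose bystander; origin under its middle
- tray: blue divided tray, 160 x 110 x 30 mm, loose bystander; origin at the centre of its underside
- dish: shallow glass dish, 86 mm across, 16 mm high, loose bystander; origin at the centre of its underside

How it is judged:
By the outcome, as a careful person would: the job done as asked, in the order asked, and still so for the second after the job is handed in, with the robot touching nothing.
It also fails if it takes over 64 s, if anything falls off the work surface, if the arm or the gripper's body presses on something with over 40 N, if the wrist force passes 120 N, or if a joint passes its speed limit or range.

ROBOT

A 6-joint arm with a two-finger parallel gripper is mounted at the origin on the work surface. World frame = base frame: x ahead of the robot, y to its left, z up, the work surface at z = 0. Lengths are in mm, angles in rad, forces in N, time in s.
With the tool pointing down it reaches from about 275 to 750 mm from the base axis. Payload 10.2 kg.
Tool frame: the origin (TCP) lies at the very end of the fingers, on their centre line; the grasp point (between the pads) lies 19 mm behind it (ctrl.hold_point_z is the distance from the TCP to the grasp point, in mm); z points along the fingers, y is the direction in which the jaws open and shut (so a half turn about z gives the same grasp; the last joint's range is limited). The gripper opens to 85 mm and grips with 20 to 120 N. Pads are 22 mm wide; open, the fingers measure 114 mm over their backs; the gripper's body (76 mm by 85 mm) begins 54 mm behind the grasp point. The pads swing forward as they close: fully open they stand 13 mm farther back than shut.
Start: joints at [-1.43, 0.313, 1.498, -0, 1.331, -0.223], TCP at [186.797, -490.65, 191.494] pointing down, gripper open.
Joint ranges: [-2.94, 2.94], [-0.97, 2.17], [0.19, 2.56], [-1.23, 4.37], [0.02, 3.11], [-2.88, 2.88]. Speed limits (rad/s): [2.39, 2.39, 3.01, 3.14, 3.14, 3.14].

INTERFACE

Orientations are given as a unit quaternion [w, x, y, z].
In Python, from rig import readout, cams, workorder, spotter, ctrl gives the robot as it stands.
- The arm moves only by the tool step_arm, never from a script. Its argument "plan" is text: rows parted by semicolons, each of 5 numbers parted by spaces: the shift along the tool's x, y, z in cm, then the turn about the tool's z in degrees, then the opening in per cent of the stroke, from 0 (shut) to 100 (fully open). In form: x y z twist gripper; .... A call has 1 to 10 rows; each row is the pose to reach, as a shift and turn from the pose commanded when the call began, along the tool's axes at that moment; what a row does not reach only later rows make up. A row lasts 1/10 s, in which the tool goes at most 50 mm and 8.59 degrees, less where a joint would pass 70% of its speed; a pose out of reach is approached as far as the arm can. A call with a gripper value outside its range is refused whole. The fingers move at their own pace and stop on an object; "grip_force" is the grip in N (left out, the last holds). Time passes only in rows, so rows that repeat a pose let the fingers close. It gives the time, the measured TCP pose, the force and the opening at its end, in the units of the state.
- readout.sense(): the state, without advancing time (a new reading comes with each control period).
- cams.capture(name): name is "side" or "top" or "wrist"; returns (picture, depth): 400x640x3 uint8, red, green, blue; 400x640 float32, mm along the optical axis (not along the pixel's ray), 0 where there is no reading.
- cams.camera_info(name): a dict with "vfov" (degrees; the focal length in pixels is half the picture's height over the tangent of half this angle, whatever the lens; pixels are square), "cx", "cy" (the principal point, pixels), "k1" (the pictures are not rectified: a ray, as slopes to the right and down, at radius r is drawn at 1 + k1 r^2 times it, then the intrinsics apply), "rvec" (rotation vector, rad) and "tvec" (3), from world to camera coordinates, as OpenCV has them. Camera axes: x right, y down, z forward; pixel columns grow to the right and rows downward; lengths in mm; the calibration is good to about 2 mm. A picture is of the moment at which its call begins: read the wrist's pose just before it. camera_info takes no time and is no camera call; for the wrist camera it gives the pose at the moment of the call.
- workorder.finish_job(): hands the job in, once; it reports no verdict.
Trained networks look in the newest picture that a camera, given by its name, has taken for a name from the list of things; names that differ only in an ending like _2 or _b are one class to them, and where a whole thing is asked for, a point or a joint stands for the part that bears it (a point fixed in the world has none). Each returns a list of dicts, best first, with "conf" (0 to 1); they miss things now and then, are a little off and sometimes report something else, mostly with a low value. They report only what shows in the picture. A call takes as long as a camera call.
- spotter.regions_of(camera, target): "pixels" (400x640 bool, what is visible of it) and "extent" ([centre column, centre row, width, height] in pixels, round what is visible of it).
The state is a dict: "time_s": time; "joints": joint angles; "dq": joint speeds; "tau": joint torques, N m; "eef_pos": TCP position; "ee_rot": TCP orientation; "force": force on the tool from outside, world axes, zero at the start; "wrist_torque": the same for the moment, N m; "grip_width": opening from 0.0 (shut) to 1.0 (fully open).
Only numpy, scipy, OpenCV 4.12 (cv2) and the standard library are available. Lean on these libraries where they do the work, as an engineer would, in place of code of your own. Each camera call takes 0.05 s, during which the arm holds its last target. There are 200 camera calls.

## Working session

There is one attempt and no reset: what is moved stays moved. The work goes in short steps, Python scripts to look and compute and a tool call to move; the robot and the scene stay as the last step left them, time stands still between calls to the robot, and variables do not carry over. Pictures are saved under pics/ and viewed, about 8 in all and at most 12, crops included, and the job is handed in when it is done.

Besides the shell and the picture viewer there is one more tool, called after ">>>" in YAML: its name, and indented under it one key for each argument. step_arm: Moves the arm, as the interface text tells. Its arguments: {"type":"object","properties":{"plan":{"type":"string"},"grip_force":{"type":"number"}},"required":["plan"]}

```bash
ls; mkdir -p pics
cat > h.py <<'E'
import numpy as np, cv2
from rig import readout, cams, workorder, spotter, ctrl
def K(n):
    c=cams.camera_info(n); f=200/np.tan(np.radians(c['vfov'])/2)
    return c,np.array([[f,0,c['cx']],[0,f,c['cy']],[0,0,1.]]),np.array([c['k1'],0,0,0,0.])
def ray(n,uv):
    c,k,d=K(n); R=cv2.Rodrigues(np.array(c['rvec'],float))[0]; t=np.array(c['tvec'],float)
    p=cv2.undistortPoints(np.array(uv,float).reshape(-1,1,2),k,d)[:,0]
    return -R.T@t, np.c_[p,np.ones(len(p))]@R
def at_z(n,uv,z):
    o,r=ray(n,uv); return o+r*((z-o[2])/r[:,2])[:,None]
def at_d(n,uv,dep):
    o,r=ray(n,uv); return o+r*np.array(dep).reshape(-1,1)
def proj(n,P):
    c,k,d=K(n); return cv2.projectPoints(np.array(P,float).reshape(-1,1,3),np.array(c['rvec'],float),np.array(c['tvec'],float),k,d)[0][:,0]
def save(n,im): cv2.imwrite('pics/'+n,cv2.cvtColor(im,cv2.COLOR_RGB2BGR))
E
python3 - <<'E'
from h import *
np.set_printoptions(precision=1,suppress=True)
s=readout.sense(); print(s)
for n in ['top','side']:
    im,d=cams.capture(n); save(n+'.png',im); np.save(n+'_d.npy',d)
    for t in ['bridge','peg','star','red_ball','keeper','gauge','pot','stand']:
        try:
            for r in spotter.regions_of(n,t)[:2]:
                m=r['pixels']&(d>0); v,u=np.nonzero(m)
                P=at_d(n,np.c_[u,v],d[v,u]); print(n,t,round(r['conf'],2),np.array(r['extent']),np.median(P,0),np.percentile(P,2,0),np.percentile(P,98,0))
        except Exception as e: print(n,t,e)
print(readout.sense()['time_s'])
E
```

```text
pics
{'time_s': 0.0, 'joints': array([-1.4,  0.3,  1.5, -0. ,  1.3, -0.2]), 'dq': array([-0.,  0.,  0., -0.,  0.,  0.]), 'tau': array([ -0. , -41.2, -26. ,  -0. ,   0. ,   0. ]), 'eef_pos': array([ 186.8, -490.3,  190.9]), 'ee_rot': array([-0. ,  1. ,  0.2,  0. ]), 'force': array([-0.7,  0.4,  0.8]), 'wrist_torque': array([ 0. , -0.1, -0. ]), 'grip_width': 1.0053334533321472}
top bridge 0.7 [334.6 203.2 113.6 106.7] [530.7 -33.7 233.2] [ 425.1 -151.2  189.2] [647.4 108.9 252.9]
top bridge 0.61 [343.1 202.7 100.2  98.7] [533.7 -39.7 237.5] [ 420.3 -151.3  230.2] [650.   77.4 254. ]
top peg 0.72 [337.4 205.4 119.3  99.1] [530.5 -34.  233.3] [ 425.2 -152.   188.8] [642.1 106.8 252.9]
top star 0.93 [344.  206.2 102.2 102. ] [535.8 -37.8 237.1] [ 420.4 -153.9  228.7] [650.1  79.3 253.9]
top star 0.44 [405.6 278.8  30.   30.8] [ 345.4 -229.8   11.7] [ 309.1 -267.3    1.1] [ 382.4 -190.6   20.4]
top red_ball 0.97 [343.4 206.3  99.3  99. ] [535.3 -37.9 236.9] [ 420.3 -153.2  198.7] [649.6  77.4 253.8]
top red_ball 0.39 [341.6 187.1 120.5 140.4] [601.  -45.3  15.5] [ 444.5 -196.6    6. ] [759
[... 572 characters left out ...]
.   89.3] [530.8 -47.5 229. ] [ 423.4 -161.7   -1.7] [651.5 200.5 250.4]
side peg 0.9 [319.  205.2  91.3  79.5] [533.2 -48.9 231.3] [ 420.8 -161.6  181.2] [642.3 103.3 250.8]
side star 0.68 [318.5 203.1  91.3  70.1] [530.8 -45.3 234.2] [ 417.6 -159.4   -1.1] [645.1 167.3 251.1]
side keeper 0.97 [334.5 232.9 123.  135.7] [602.1 -96.8  13.4] [ 441.1 -203.7    5.6] [739.8  95.8 328.5]
side gauge 0.9 [334.9 230.4 125.1 137. ] [601.4 -95.6  13.4] [ 440.8 -203.5    5.8] [739.   94.  328.4]
side pot 0.71 [331.6 233.4  56.9  65.5] [588.9 -72.2 140.7] [ 492.8 -123.    17.5] [649.6  27.2 154.4]
side stand 0.62 [333.9 228.8 118.8 139.9] [600.3 -96.7  13.4] [ 441.7 -203.2    6.2] [737.8  90.9 327.9]
0.9
```

Run:
```python
import cv2,numpy as np
a=cv2.imread('pics/top.png')[90:290,240:450]; b=cv2.imread('pics/side.png')[130:330,240:450]
c=np.hstack([a,b]); cv2.imwrite('pics/v1.png',cv2.resize(c,(798,380),interpolation=cv2.INTER_CUBIC))
```

```text
(no output)
```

View pics/v1.png

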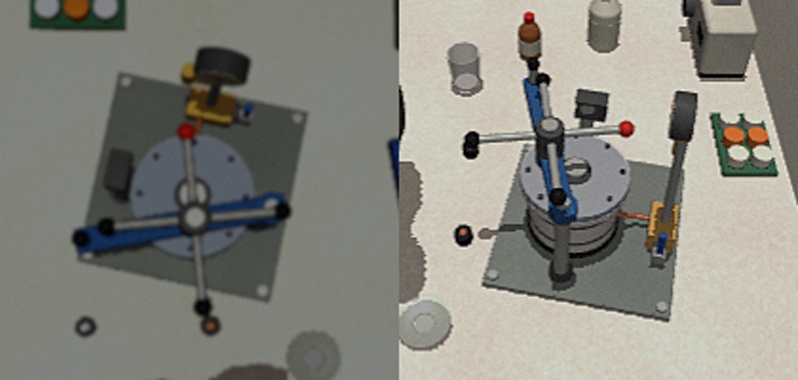

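View pics/top.png

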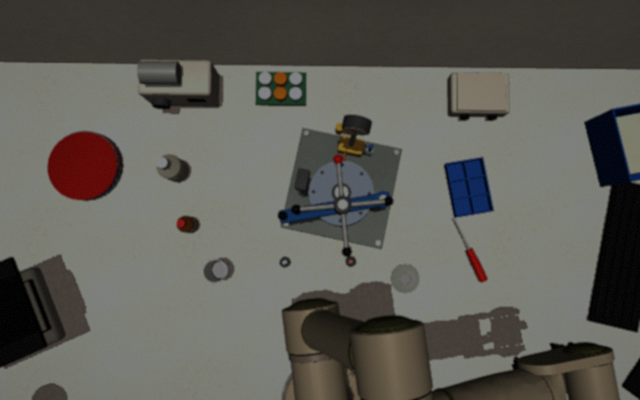

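The first picture shows the top and side views enlarged. The bridge is open about 20°, with the peg near top-view pixel (283,215), the hub near (342,204), the red ball near (338,159) and the keeper near (302,180). The top view shows the operator side (towards the robot) free, and the mounts at (285,262) and (351,262). Next I fit the geometry.

Run:
```python
from h import *
np.set_printoptions(precision=1,suppress=True)
im=cv2.imread('pics/top.png'); hsv=cv2.cvtColor(im,cv2.COLOR_BGR2HSV)
c=lambda x,y:(240+x/1.9,90+y/1.9)
hub=at_z('top',[c(194,217)],248)[0]; peg=at_z('top',[c(81,238)],240)[0]
balls=at_z('top',[c(186,131),c(283,210),c(204,307),c(107,226)],234)
pl=at_z('top',[c(122,73),c(307,113),c(270,298),c(80,262)],12)
keep=at_z('top',[c(121,163)],207)
print('hub',hub,'ballmean',balls.mean(0),'peg',peg,'\nballs',balls,np.linalg.norm(balls-balls.mean(0),axis=1),'\nplate',pl,pl.mean(0),'keep',keep)
S=pl.mean(0); e=(pl[0]+pl[1]-pl[2]-pl[3]); yaw=np.arctan2(e[1],e[0])
print('yaw',np.degrees(yaw)); y=np.array([-np.sin(yaw),np.cos(yaw)]); x=np.array([np.cos(yaw),np.sin(yaw)])
piv=S[:2]-105*y; print('pivot',piv,'keeper',S[:2]+105*y,'peg home',piv+255*y)
B=balls.mean(0)[:2]; d=peg[:2]-piv; print('dist',np.linalg.norm(d),np.linalg.norm(B-piv),np.linalg.norm(B-peg[:2]))
for q in(peg[:2],B): print('bridge ang',np.degrees(np.arctan2((q-piv)@-x,(q-piv)@y)))
for b in balls: print('spoke',np.degrees(np.arctan2(*(b[:2]-B)[::-1])))
# side-view check
s=lambda x,y:(240+(x-399)/1.9,130+y/1.9)
print('side: hub',at_z('side',[s(550,128)],248),'peg',at_z('side',[s(533,66)],234),'balls',at_z('side',[s(626,129),s(559,197),s(471,146),s(543,80)],231))
q=readout.sense()['ee_rot']; print(q, 'tool x yaw',np.degrees(2*np.arctan2(q[2],q[1])))
```

```text
hub [535.2 -36.6 248. ] ballmean [535.  -38.4 234. ] peg [507.2 107.3 240. ] 
balls [[ 648.4  -25.8  234. ]
 [ 546.8 -151.8  234. ]
 [ 421.3  -50.8  234. ]
 [ 523.5   74.7  234. ]] [114.1 114.  114.4 113.7] 
plate [[ 778.5   67.5   12. ]
 [ 719.1 -219.4   12. ]
 [ 433.7 -162.3   12. ]
 [ 484.9  126.9   12. ]] [604.  -46.8  12. ] keep [[609.4  59.  207. ]]
yaw -11.379730250108885
pivot [ 583.3 -149.8] keeper [624.8  56.1] peg home [633.6 100.2]
dist 268.1355681538435 121.37899674578273 148.38921054133883
bridge ang 27.86360483025115
bridge ang 34.83958634348708
spoke 6.339316946654536
spoke -84.04773466872203
spoke -173.79139053306358
spoke 95.8233798455471
side: hub [[534.6 -44.  248. ]] peg [[506.9 101.8 234. ]] balls [[ 647.2  -29.9  231. ]
 [ 547.2 -154.5  231. ]
 [ 420.3  -64.6  231. ]
 [ 523.2   72.8  231. ]]
[-0.   1.   0.2 -0. ] tool x yaw 20.84384836199795
```

Run:
```python
from h import *
np.set_printoptions(precision=1,suppress=True)
for n,off in(('top',(90,290,240,450)),('side',(130,330,240,450))):
    im=cv2.imread(f'pics/{n}.png'); hsv=cv2.cvtColor(im,cv2.COLOR_BGR2HSV); d=np.load(n+'_d.npy')
    m=cv2.inRange(hsv,(100,110,40),(130,255,255))>0; w=np.zeros_like(m); w[off[0]:off[1],off[2]:off[3]]=1
    v,u=np.nonzero(m&w&(d>0)); P=at_d(n,np.c_[u,v],d[v,u]); P=P[(P[:,2]>185)&(P[:,2]<206)]
    vx,vy,x0,y0=cv2.fitLine(P[:,:2].astype(np.float32),cv2.DIST_HUBER,0,.01,.01).ravel(); s=(P[:,:2]-[x0,y0])@[vx,vy]
    print(n,'bar',np.degrees(np.arctan2(vy,vx)),(x0,y0),s.min(),s.max(),np.array([x0,y0])+s.min()*np.array([vx,vy]),np.array([x0,y0])+s.max()*np.array([vx,vy]),np.median(P[:,2]))
    vv,uu=np.mgrid[off[0]:off[1],off[2]:off[3]]; dd=d[off[0]:off[1],off[2]:off[3]]; P=at_d(n,np.c_[uu.ravel(),vv.ravel()],dd.ravel())
    for lo,hi in((8,18),(130,158),(203,210)):
        Q=P[(P[:,2]>lo)&(P[:,2]<hi)]; 
        h=cv2.minAreaRect(Q[:,:2].astype(np.float32)); print(lo,hi,len(Q),np.median(Q[:,2]),h,cv2.minEnclosingCircle(Q[:,:2].astype(np.float32)))
    Q=P[(P[:,2]>180)&(P[:,2]<215)&(P[:,0]>575)&(P[:,1]>20)&(P[:,1]<110)&(P[:,0]<680)];print('keeper pts',len(Q),np.percentile(Q,[5,50,95],axis=0) if len(Q) else '')
print('boss',at_z('top',[(240+192/1.9,90+192/1.9)],155),at_z('side',[(240+176/1.9,130+170/1.9)],155))
```

```text
top bar -75.181244 (np.float32(524.83984), np.float32(2.0662553)) -116.89874395055476 164.50333808954804 [494.9 115.1] [ 566.9 -157. ] 197.9897286781138
8 18 5782 12.369856540685305 ((604.6622314453125, -54.264556884765625), (584.6138916015625, 617.0274658203125), 0.6286174058914185) ((622.3783569335938, -51.77635955810547), 411.23309326171875)
130 158 2263 143.25841363382392 ((593.687255859375, -54.292572021484375), (170.8810272216797, 216.6190185546875), 47.043155670166016) ((608.5159301757812, -43.36412811279297), 118.765869140625)
203 210 245 205.99304131586769 ((615.4085693359375, -5.0248565673828125), (203.58583068847656, 252.0605010986328), 12.783586502075195) ((592.7611083984375, -10.052928924560547), 139.3401336669922)
keeper pts 246 [[580.9  48.4 202. ]
 [603.7  63.2 206.2]
 [626.4  78.  210.6]]
side bar -77.04093 (np.float32(524.676), np.float32(-16.9261)) -133.1040936456899 149.15971962121384 [494.8 112.8] [ 558.1 -162.3] 196.82094401646214
8 18 4521 11.161838487390696 ((612.6434326171875, 104.6524658203125), (698.55615234375, 674.3624267578125), 7.742218494415283) ((578.88037109375, 105.856201171875), 451.55181884765625)
130 158 1718 141.75211377075112 ((690.5474243164062, 95.34078979492188), (753.60693359375, 320.0747985839844), 36.02263259887695) ((610.0545654296875, 206.0377197265625), 377.4234313964844)
203 210 182 205.14294348868646 ((517.1406860351562, 0.949981689453125), (227.4618377685547, 435.5462646484375), 58.818241119384766) ((512.4414672851562, -6.8149871826171875), 223.8524627685547)
keeper pts 154 [[577.6  43.3 189.3]
 [603.   57.2 204.7]
 [621.2  75.7 207.6]]
boss [[577.8 -37.3 155. ]] [[573.7 -47.7 155. ]]
```

```bash
cat >> h.py <<'E'
def rows(wps,g=0,nums=True):
    s=readout.sense(); p=s['eef_pos']; q=s['ee_rot']; from scipy.spatial.transform import Rotation as Ro
    R=Ro.from_quat([q[1],q[2],q[3],q[0]]).as_matrix(); yaw=np.degrees(np.arctan2(R[1,0],R[0,0]))
    out=[]
    for x,y,z,w in wps:
        d=R.T@(np.array([x,y,z])-p)/10; t=-((w-yaw+180)%360-180)
        out.append('%.2f %.2f %.2f %.1f %d'%(*d,t,g))
    print('pose',np.round(p,1),'yaw',round(yaw,1),'F',np.round(s['force'],1),'t',round(s['time_s'],1)); print('; '.join(out)); return R,p
E
python3 -c "
from h import *
rows([(187,-490,290,30),(468,97,290,95),(468,97,208,95)])"
```

```text
pose [ 186.8 -490.7  191.5] yaw 20.8 F [ 0.9  0.2 -0.8] t 0.9
0.04 -0.05 -9.85 -9.2 0; 47.19 -44.91 -9.85 -74.2 0; 47.19 -44.91 -1.65 -74.2 0
```

>>> step_arm:
  plan: "0 0 -5 -8 0; 0 0 -10 -16 0; 47.2 -44.9 -10 -74 0; 47.2 -44.9 -10 -74 0; 47.2 -44.9 -10 -74 0; 47.2 -44.9 -10 -74 0; 47.2 -44.9 -10 -74 0; 47.2 -44.9 -10 -74 0; 47.2 -44.9 -10 -74 0; 47.2 -44.9 -10 -74 0"
  grip_force: 40

```text
time_s: 1.9
eef_pos: [359.9, -127.9, 291.8]
ee_rot: [0.0, 0.676, 0.737, 0.0]
force: [0.8, -0.1, 0.1]
grip_width: 0.002
```

```bash
python3 -c "
from h import *
rows([(468,97,290,95),(468,97,208,95)]);print(readout.sense()['joints'])"
```

```text
pose [ 359.9 -127.9  291.8] yaw 95.0 F [ 0.8 -0.1  0.1] t 1.9
21.47 12.73 0.17 0.0 0; 21.47 12.72 8.37 0.0 0
[-6.50960296e-01 -7.39888143e-02  1.67784277e+00  3.25132601e-05
  1.53678101e+00 -7.38268137e-01]
```

>>> step_arm:
  plan: "21.4 12.7 0 0 0; 21.4 12.7 0 0 0; 21.4 12.7 0 0 0; 21.4 12.7 0 0 0; 21.4 12.7 0 0 0; 21.4 12.7 0 0 0; 21.4 12.7 0 0 0"

```text
time_s: 2.6
eef_pos: [467.9, 94.7, 291.2]
ee_rot: [-0.0, 0.676, 0.737, -0.0]
force: [-0.0, -0.9, -0.1]
grip_width: -0.002
```

Run:
```python
from h import *
im,d=cams.capture('wrist'); im2,_=cams.capture('top')
s=cv2.resize(im2[120:270,240:440],(533,400),interpolation=cv2.INTER_CUBIC)
save('w1.png',cv2.resize(np.hstack([im[:, ::],s]),(800,272)))
rows([(468,97,290,95),(468,97,208,95)])
print(proj('wrist',[[505,105,234],[499,105,234]]))
```

```text
pose [467.8  93.2 291.6] yaw 94.8 F [-0.2 -0.1  0.4] t 2.7
0.37 0.05 0.16 -0.2 0; 0.38 0.05 8.36 -0.2 0
[[373.44343848 190.2305159 ]
 [365.46972841 189.58956507]]
```

View pics/w1.png

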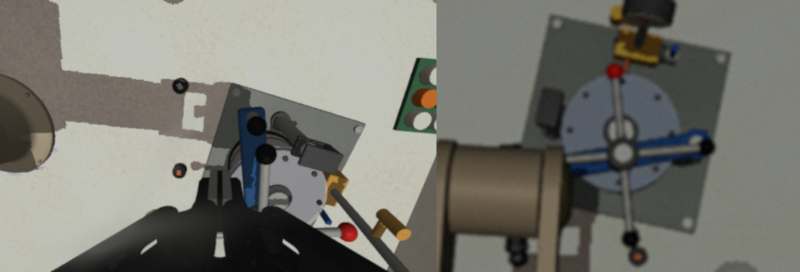

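The wrist picture shows the peg ball at about pixel (377,185), so x≈508, y≈108. The fingers are on its operator side, clear of the spoke.

>>> step_arm:
  plan: "1.4 0 4 0 0; 1.4 0 8.3 0 0; 1.4 0 8.3 0 0; 1.4 -1 8.3 1 0; 1.4 -2 8.3 2 0; 1.5 -3 8.3 3 0; 1.5 -4 8.3 4 0; 1.5 -5 8.3 5 0; 1.5 -6 8.3 6 0; 1.5 -7 8.3 7 0"

```text
time_s: 3.7
eef_pos: [396.1, 103.1, 208.6]
ee_rot: [0.0, 0.721, 0.693, 0.0]
force: [-0.1, -0.1, -0.3]
grip_width: -0.001
```

Run:
```python
from h import *
rows([(550,107,208,86),(570,107,208,83),(585,107,208,80)])
```

```text
pose [396.1 103.1 208.6] yaw 87.8 F [-0.1 -0.1 -0.3] t 3.7
0.99 15.36 0.07 1.8 0; 1.07 17.36 0.07 4.8 0; 1.13 18.86 0.07 7.8 0
```

>>> step_arm:
  plan: "0.6 4 0 -2 0; 0.6 7 0 -2 0; 0.7 9 0 -1 0; 0.9 10 0 0 0; 1.1 11 0 1 0; 1.2 12 0 2 0; 1.2 13 0 4 0; 1.2 14 0 5 0; 1.2 15 0 6 0; 1.2 16 0 8 0"

```text
time_s: 4.7
eef_pos: [557.6, 109.2, 208.7]
ee_rot: [0.0, 0.767, 0.641, 0.0]
force: [-0.1, -0.3, -0.1]
grip_width: 0.001
```

Run:
```python
from h import *
rows([(570,107,208,83),(580,106,208,80),(590,105,208,77)])
im2,_=cams.capture('top')
s=cv2.resize(im2[100:270,240:440],(600,510),interpolation=cv2.INTER_CUBIC)
save('t2.png',s)
```

```text
pose [557.6 109.2 208.7] yaw 79.8 F [-0.1 -0.3 -0.1] t 4.7
0.00 1.26 0.07 -3.2 0; 0.08 2.26 0.07 -0.2 0; 0.16 3.26 0.07 2.8 0
```

View pics/t2.png

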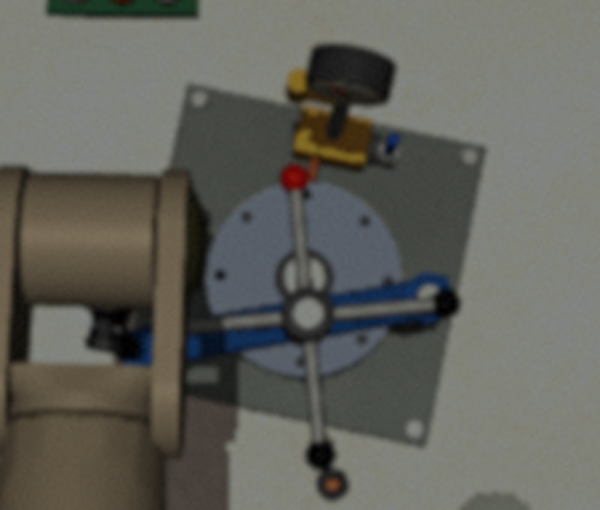

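Run:
```python
from h import *
np.set_printoptions(precision=1,suppress=True)
print(readout.sense()['eef_pos'])
print('tcp top px',proj('top',[[557.6,109.2,208.7],[507,107,234],[557,109,280]]))
im,d=cams.capture('wrist'); save('w2.png',im)
print('wrist proj',proj('wrist',[[557.6,109.2,208.7],[507,107,234],[523,75,232]]))
a,_=cams.capture('side'); save('s2.png',cv2.resize(a[130:260,240:400],(640,520),interpolation=cv2.INTER_CUBIC))
print('tcp side px',(proj('side',[[557.6,109.2,208.7],[507,107,234]])-[240,130])*4)
```

```text
[558.6 109.  208.5]
tcp top px [[283.3 195.9]
 [283.  215.5]
 [281.  193.1]]
wrist proj [[322.2 232.8]
 [229.3 271.7]
 [272.7 314.3]]
tcp side px [[347.8 156.5]
 [282.4 134.3]]
```

View pics/w2.png

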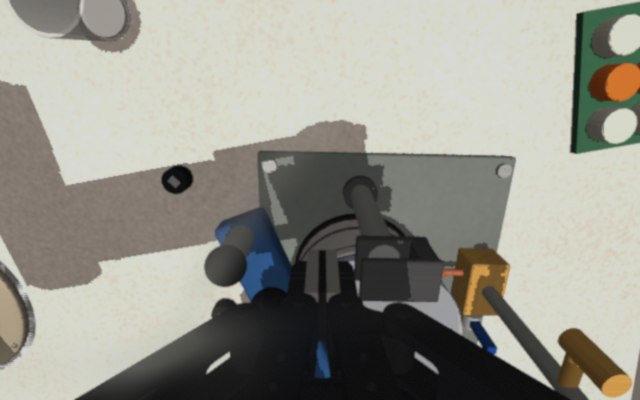

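View pics/s2.png

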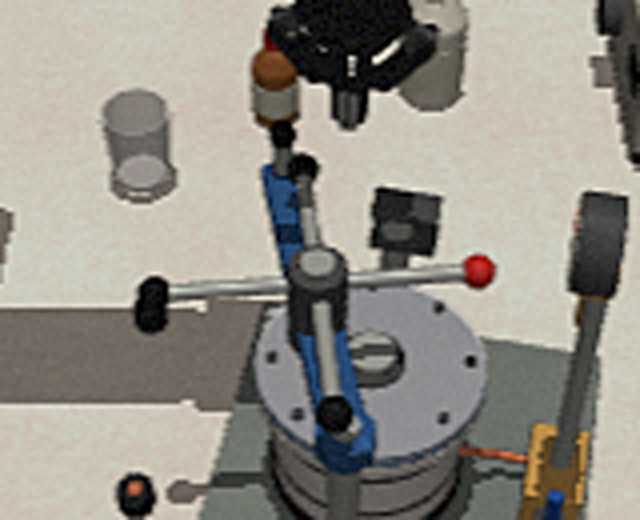

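Run:
```python
from h import *
np.set_printoptions(precision=1,suppress=True)
p=readout.sense()['eef_pos'];print(p)
for z in range(200,270,10): print(z,((proj('side',[[p[0],p[1],z]])-[240,130])*4)[0],proj('wrist',[[p[0],p[1],z]])[0])
a,d=cams.capture('side')
m=[(240+x/4,130+y/4) for x,y in((348,122),(348,116),(345,105),(350,90),(340,60))]
uv=np.round(m).astype(int); print(at_d('side',uv,d[uv[:,1],uv[:,0]]),d[uv[:,1],uv[:,0]])
w,d=cams.capture('wrist'); uv=np.array([(322,254),(330,256),(310,268),(335,268),(310,290),(340,290),(225,265)]); print(at_d('wrist',uv,d[uv[:,1],uv[:,0]]))
# lowest points of gripper around the TCP in side depth
v,u=np.mgrid[0:400,0:640]; a,d=cams.capture('side'); P=at_d('side',np.c_[u.ravel(),v.ravel()],d.ravel())
Q=P[(abs(P[:,0]-p[0])<45)&(abs(P[:,1]-p[1])<45)&(P[:,2]>180)]; print(len(Q),Q[np.argsort(Q[:,2])[:12]])
```

```text
[557.3 109.1 208.4]
200 [347.1 164.6] [322.6 227.1]
210 [347.4 155.4] [322.6 233.9]
220 [347.6 146. ] [322.6 241.3]
230 [347.9 136.5] [322.7 249.6]
240 [348.2 126.9] [322.7 258.8]
250 [348.4 117.2] [322.8 269.1]
260 [348.7 107.4] [322.8 280.7]
[[556.6  96.4 258.8]
 [556.5  96.  263.2]
 [553.3  96.5 274.7]
 [558.8  93.4 293. ]
 [549.8 102.  312.2]] [1088.8 1085.3 1077.1 1061.4 1053. ]
[[558.5 120.  255.5]
 [562.  119.4 257.4]
 [553.5 120.5 267.1]
 [563.8 119.1 267.9]
 [553.9 120.  282.5]
 [564.6 114.1 276.6]
 [508.4 115.5 242.4]]
1869 [[514.4  81.3 192.9]
 [514.7  65.3 196. ]
 [514.6  73.5 196.4]
 [514.3  90.7 196.6]
 [514.6  69.  196.6]
 [514.5  81.7 196.8]
 [514.4  84.  198.9]
 [600.2  65.1 201.3]
 [594.5  80.7 202.8]
 [576.   80.2 203.3]
 [600.2  67.4 203.4]
 [582.1  75.8 203.4]]
```

The peg was missed. Both depth views put the shut fingertips about 45 mm higher than the reported TCP, so they passed just over the peg. I'll back off, lower them in free space and check.

>>> step_arm:
  plan: "0 0 -2 0 0; 0 -4 -2 -3 0; 0.5 -8 -2 -6 0; 1 -11 0 -8 0; 1 -11 2 -10 0; 1 -11 3 -10 0; 1 -11 3 -10 0; 1 -11 3 -10 0"

```text
time_s: 5.8
eef_pos: [451.5, 138.2, 179.1]
ee_rot: [0.0, 0.708, 0.706, 0.0]
force: [0.1, 0.3, -0.4]
grip_width: 0.001
```

```bash
cat > tip.py <<'E'
from h import *
np.set_printoptions(precision=1,suppress=True)
p=readout.sense()['eef_pos'];print(p)
v,u=np.mgrid[0:400,0:640]
for n in('side','wrist'):
    a,d=cams.capture(n); P=at_d(n,np.c_[u.ravel(),v.ravel()],d.ravel())
    Q=P[(abs(P[:,0]-p[0])<25)&(abs(P[:,1]-p[1])<25)&(P[:,2]>100)]; print(n,len(Q),Q[np.argsort(Q[:,2])[:8]])
E
python3 tip.py; python3 -c "
from h import *
rows([(475,107,176,95)])"
```

```text
[451.5 138.2 179.1]
side 564 [[451.4 128.4 220.3]
 [442.3 125.6 222.8]
 [454.8 125.4 223.1]
 [448.6 124.9 223.6]
 [445.5 124.3 224. ]
 [448.5 127.8 225.1]
 [445.5 126.3 226.5]
 [439.  130.8 226.5]]
wrist 17706 [[450.7 148.5 222.1]
 [454.4 148.5 222.1]
 [453.4 148.6 222.2]
 [445.6 148.1 222.3]
 [449.8 148.7 222.4]
 [444.7 148.8 222.6]
 [451.6 148.8 222.6]
 [451.1 148.8 222.7]]
pose [451.5 138.2 179.2] yaw 89.8 F [-0.5 -1.  -0.6] t 5.9
-3.11 2.36 0.32 -5.2 0
```

>>> step_arm:
  plan: "-2.9 1 0.6 -3 0; -2.9 2.5 0.7 -6 0; -2.9 3.5 0.7 -6 0; -2.8 4.5 0.7 -5 0; -2.7 5.5 0.7 -4 0; -2.6 6.5 0.7 -2 0; -2.5 7.5 0.7 0 0; -2.4 8.5 0.7 2 0"

```text
time_s: 6.7
eef_pos: [536.2, 114.9, 171.5]
ee_rot: [-0.0, 0.721, 0.693, -0.0]
force: [-4.3, 1.2, 0.2]
grip_width: 0.001
```

```bash
python3 -c "
from h import *
rows([(560,112,172,84),(580,110,172,80),(595,108,172,77)])"
```

```text
pose [536.2 114.9 171.5] yaw 87.7 F [-4.3  1.2  0.2] t 6.7
-0.19 2.39 -0.05 3.7 0; -0.31 4.39 -0.05 7.7 0; -0.45 5.90 -0.05 10.7 0
```

Contact at about 4 N, and the bridge is moving. I'll carry on along the arc.

>>> step_arm:
  plan: "-0.1 0.8 0 1.5 0; -0.1 1.6 0 3 0; -0.2 2.4 0 4 0; -0.3 3.2 0 5.5 0; -0.4 4 0 7 0; -0.5 4.6 0 8 0; -0.6 5 0 9 0"

```text
time_s: 7.4
eef_pos: [580.0, 107.9, 171.2]
ee_rot: [-0.006, 0.772, 0.635, -0.005]
force: [-53.1, 11.4, 18.8]
grip_width: 0.001
```

>>> step_arm:
  plan: "0 -1 0 0 0; 0 -2.5 0 0 0; 0 -2.5 0 0 0"

```text
time_s: 7.7
eef_pos: [561.0, 110.8, 172.1]
ee_rot: [0.001, 0.773, 0.635, 0.0]
force: [-0.0, 0.0, 0.3]
grip_width: -0.003
```

Run:
```python
from h import *
np.set_printoptions(precision=1,suppress=True)
s=readout.sense(); print(s['eef_pos'],s['force'])
w,d=cams.capture('wrist'); save('w3.png',w)
a,ds=cams.capture('side'); save('s3.png',cv2.resize(a[130:280,240:400],(640,600),interpolation=cv2.INTER_CUBIC))
np.save('s3d.npy',ds)
t,dt=cams.capture('top'); save('t3.png',t); np.save('t3d.npy',dt)
```

```text
[561.  110.8 172.1] [-0.   0.   0.3]
```

View pics/s3.png

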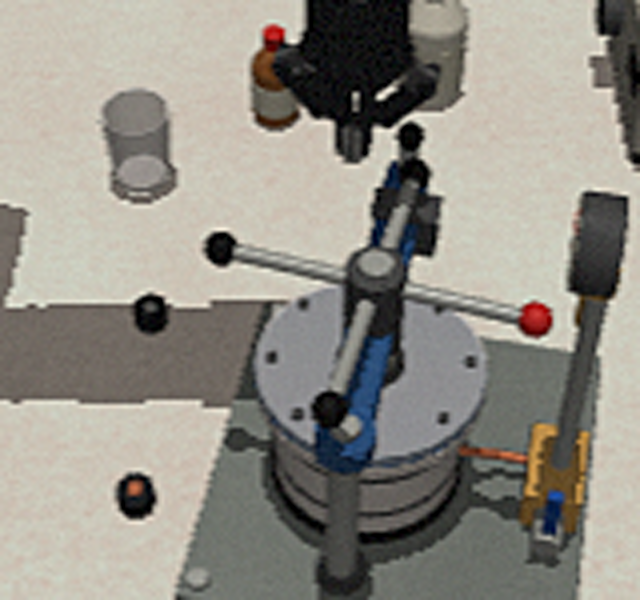

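The side view shows the bar inside the keeper, the peg at crop (410,135), the hub at (377,262), the red ball at (536,319) and the operator-side ball at (221,248).

Run:
```python
from h import *
np.set_printoptions(precision=1,suppress=True)
s=lambda x,y:(240+x/4,130+y/4)
peg=at_z('side',[s(410,135)],234)[0]
b=at_z('side',[s(536,319),s(221,248),s(328,408),s(414,174)],230); B=b.mean(0)
print('peg',peg,'balls',b,'axis',B,np.linalg.norm(b-B,axis=1))
print('spokes',[np.degrees(np.arctan2(*(q-B)[1::-1])) for q in b])
d=peg-B; print('bridge dir',np.degrees(np.arctan2(d[1],d[0])),np.linalg.norm(d[:2]))
# spokes' height from depth
D=np.load('s3d.npy'); uv=np.array([s(536,319),s(221,248),s(280,261),s(450,299)]).round().astype(int)
print(at_d('side',uv,D[uv[:,1],uv[:,0]]))
im=cv2.imread('pics/t3.png');hsv=cv2.cvtColor(im,cv2.COLOR_BGR2HSV)
m=((cv2.inRange(hsv,(0,150,80),(8,255,255))|cv2.inRange(hsv,(172,150,80),(180,255,255)))>0); w=np.zeros_like(m); w[130:230,300:400]=1
v,u=np.nonzero(m&w); print('red top',at_z('top',[(u.mean(),v.mean())],230),len(u))
print(readout.sense()['joints'])
```

```text
peg [604.7 107.  234. ] balls [[ 684.2  -72.2  230. ]
 [ 465.3   -7.9  230. ]
 [ 541.5 -148.5  230. ]
 [ 606.4   68.5  230. ]] axis [574.4 -40.  230. ] [114.4 113.7 113.3 113.2]
spokes [np.float64(-16.36245490644417), np.float64(163.57964031212393), np.float64(-106.83931489400565), np.float64(73.55725289600512)]
bridge dir 78.33172032672961 150.09548563208486
[[682.2 -81.  239.5]
 [465.2 -14.4 237.1]
 [507.9 -23.3 234.7]
 [624.3 -58.9 233.9]]
red top [[684.8 -68.1 230. ]] 56
[-0.   0.4  1.4 -0.   1.3  0.2]
```

```bash
cat >> h.py <<'E'
C=np.array([575.5,-39.])
def arc(phis,r=86,tip=212,**k):
    return rows([(C[0]+r*np.cos(np.radians(f)),C[1]+r*np.sin(np.radians(f)),tip-43,f-90) for f in phis],**k)
def state():
    s=readout.sense(); p=s['eef_pos'][:2]-C; F=s['force']
    print('phi',np.degrees(np.arctan2(p[1],p[0]))%360,'r',np.hypot(*p),'torque cw on star',(p[0]*F[1]-p[1]*F[0])/1000,'(reaction: + = cw applied)','F',F,'t',s['time_s'])
E
python3 -c "
from h import *
arc([273],tip=293); arc([273])"
```

```text
pose [562.  110.5 171.7] yaw 78.8 F [-0.4  0.   0.7] t 7.8
-22.75 6.35 -7.81 -104.2 0
pose [562.  110.5 171.7] yaw 78.8 F [-0.4  0.   0.7] t 7.8
-22.74 6.34 0.29 -104.2 0
```

>>> step_arm:
  plan: "0 0 -4 -8 0; 0 0 -8 -16 0; -5 1.4 -8.2 -25 0; -10 2.8 -8.2 -33 0; -14 4 -8.2 -42 0; -18 5 -8.2 -50 0; -21 6 -8.2 -59 0; -22.7 6.3 -8.2 -67 0; -22.7 6.3 -8.2 -76 0; -22.7 6.3 -8.2 -84 0"

```text
time_s: 8.85
eef_pos: [579.3, -125.3, 253.3]
ee_rot: [0.0, 0.16, 0.987, -0.0]
force: [-0.5, 1.1, 0.4]
grip_width: 0.004
```

>>> step_arm:
  plan: "0 0 0 -8 0; 0 0 0 -16 0; 0 0 0 -20 0; 0 0 0 -20 0"

```text
time_s: 9.25
eef_pos: [579.3, -124.5, 253.4]
ee_rot: [0.0, -0.012, 1.0, -0.0]
force: [-0.1, 0.5, -0.0]
grip_width: 0.004
```

```bash
python3 -c "
from h import *
arc([273]); arc([273,265,257,249,241,233,225,217,209]);state()"
```

```text
pose [ 579.3 -124.5  253.4] yaw -178.7 F [-0.1  0.5 -0. ] t 9.2
-0.06 -0.04 8.44 -1.7 0
pose [ 579.3 -124.5  253.4] yaw -178.7 F [-0.1  0.5 -0. ] t 9.2
-0.06 -0.04 8.44 -1.7 0; 1.14 0.01 8.44 6.3 0; 2.32 0.23 8.44 14.3 0; 3.45 0.60 8.44 22.3 0; 4.53 1.13 8.44 30.3 0; 5.52 1.81 8.44 38.3 0; 6.41 2.62 8.44 46.3 0; 7.17 3.54 8.44 54.3 0; 7.80 4.56 8.44 62.3 0
phi 272.5682467290616 r 85.56506489644026 torque cw on star -0.010756509651119642 (reaction: + = cw applied) F [-0.14984405  0.53520248 -0.0384934 ] t 9.25
```

>>> step_arm:
  plan: "0 0 4.5 0 0; 0 0 8.4 0 0; 0 0 8.4 0 0; 1.1 0 8.4 6 0; 2.3 0.2 8.4 14 0; 3.4 0.6 8.4 22 0; 4.5 1.1 8.4 30 0; 5.5 1.8 8.4 38 0; 6.4 2.6 8.4 46 0; 7.2 3.5 8.4 54 0"

```text
time_s: 10.25
eef_pos: [506.8, -91.2, 171.9]
ee_rot: [0.002, 0.447, 0.895, -0.0]
force: [-0.1, 0.0, -0.8]
grip_width: -0.001
```

```bash
python3 -c "
from h import *
state();arc([209,201,193,185,177,169,161,153,145])"
```

```text
phi 217.24082347011714 r 86.24423746832454 torque cw on star -0.009764809844975965 (reaction: + = cw applied) F [-0.1490347   0.02893101 -0.78002639] t 10.25
pose [506.8 -91.2 171.9] yaw 126.9 F [-0.1  0.  -0.8] t 10.2
1.23 0.11 0.29 7.9 0; 2.41 0.35 0.28 15.9 0; 3.54 0.76 0.28 23.9 0; 4.60 1.32 0.28 31.9 0; 5.57 2.03 0.27 39.9 0; 6.43 2.86 0.27 47.9 0; 7.17 3.80 0.27 55.9 0; 7.78 4.84 0.27 63.9 0; 8.23 5.95 0.27 71.9 0
```

```bash
cat > look.py <<'E'
from h import *
import sys
a,d=cams.capture('side'); hsv=cv2.cvtColor(a,cv2.COLOR_RGB2HSV)
for n,z in(('side',228),('top',228)):
    a,d=cams.capture(n); hsv=cv2.cvtColor(a,cv2.COLOR_RGB2HSV)
    m=((cv2.inRange(hsv,(0,150,70),(8,255,255))|cv2.inRange(hsv,(172,150,70),(180,255,255)))>0)
    k,l,st,ce=cv2.connectedComponentsWithStats(m.astype(np.uint8))
    for i in range(1,k):
        if st[i,4]>15:
            q=at_z(n,[ce[i]],z)[0]; r=q[:2]-C
            if np.hypot(*r)<160: print(n,'red',q.round(1),'ang',np.degrees(np.arctan2(r[1],r[0])).round(1),'r',np.hypot(*r).round(1),st[i,4])
    if n=='side' and len(sys.argv)>1: save(sys.argv[1],cv2.resize(a[130:280,240:400],(640,600),interpolation=cv2.INTER_CUBIC))
state()
E
python3 look.py s4.png
```

```text
side red [ 620.3 -142.5  228. ] ang -66.6 r 112.8 61
top red [ 622.7 -142.1  228. ] ang -65.4 r 113.4 59
phi 217.14983340512413 r 85.92830160776874 torque cw on star -0.07802439395234541 (reaction: + = cw applied) F [-0.20076506  0.98709771  0.47408196] t 10.4
```

View pics/s4.png

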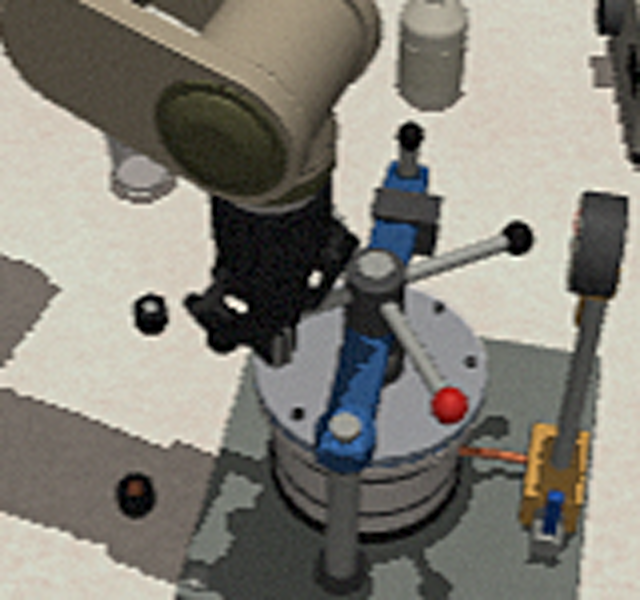

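The side picture shows the red ball at (450,405) and the bar still in the keeper, so the star is turning (about 1.73 rad). I continue, checking the force.

>>> step_arm:
  plan: "1.2 0.1 0.3 8 0; 2.4 0.3 0.3 16 0; 3.5 0.8 0.4 24 0; 4.6 1.3 0.4 32 0; 5.6 2 0.4 40 0"

```text
time_s: 10.9
eef_pos: [488.9, -34.3, 166.5]
ee_rot: [0.001, 0.724, 0.689, 0.0]
force: [0.4, -2.0, -0.1]
grip_width: 0.001
```

```bash
python3 -c "
from h import *
state();arc([169,161,153,145,137,129,121,113,105])"
```

```text
phi 176.89255416241465 r 86.77273256370844 torque cw on star 0.17384291395332016 (reaction: + = cw applied) F [ 0.38441989 -2.02724756 -0.14196742] t 10.9
pose [488.9 -34.3 166.5] yaw 87.2 F [ 0.4 -2.  -0.1] t 10.9
1.18 0.17 -0.25 8.2 0; 2.35 0.42 -0.25 16.2 0; 3.48 0.83 -0.25 24.2 0; 4.54 1.40 -0.25 32.2 0; 5.50 2.11 -0.25 40.2 0; 6.37 2.94 -0.25 48.2 0; 7.10 3.89 -0.25 56.2 0; 7.70 4.93 -0.25 64.2 0; 8.14 6.05 -0.24 72.2 0
```

>>> step_arm:
  plan: "1.2 0.2 0 8 0; 2.3 0.4 0 16 0; 3.5 0.8 0 24 0; 4.5 1.4 0 32 0"

```text
time_s: 11.3
eef_pos: [505.0, 10.4, 166.4]
ee_rot: [0.0, 0.886, 0.463, 0.0]
force: [-1.5, -0.5, -0.1]
grip_width: 0.004
```

```bash
python3 -c "
from h import *
state();arc([137,129,121,113,105])"
```

```text
phi 144.98736755134954 r 86.09068807151337 torque cw on star 0.10935641609225724 (reaction: + = cw applied) F [-1.50594982 -0.49595211 -0.10795164] t 11.3
pose [505.   10.4 166.4] yaw 55.2 F [-1.5 -0.5 -0.1] t 11.3
1.19 0.10 -0.26 8.2 0; 2.37 0.35 -0.26 16.2 0; 3.49 0.76 -0.26 24.2 0; 4.55 1.33 -0.26 32.2 0; 5.52 2.04 -0.26 40.2 0
```

Still free (0.11 N m). I'll finish this stroke.

>>> step_arm:
  plan: "1.2 0.1 -0.1 8 0; 2.4 0.4 -0.1 16 0; 3.5 0.8 -0.1 24 0; 4.5 1.3 -0.1 32 0"

```text
time_s: 11.7
eef_pos: [540.1, 39.8, 166.7]
ee_rot: [-0.0, 0.98, 0.201, -0.002]
force: [-8.1, -2.7, -1.6]
grip_width: -0.005
```

```bash
python3 -c "
from h import *
state()"; python3 look.py
```

```text
phi 114.16078979122989 r 86.3744959009775 torque cw on star 0.7369719046664387 (reaction: + = cw applied) F [-8.13252674 -2.71724546 -1.63634179] t 11.7
side red [461.8 -63.4 228. ] ang -167.9 r 116.3 49
top red [463.1 -56.8 228. ] ang -171.0 r 113.8 61
phi 113.40766786388377 r 85.85211858860065 torque cw on star -0.05842350211425512 (reaction: + = cw applied) F [0.50880129 0.53763223 0.70170908] t 11.85
```

The foot met the boss: about 0.74 N m while turning, with star ≈3.5 rad. For the last part I'll take the next spoke, on the operator side.

```bash
python3 -c "
from h import *
arc([113,140,165,190,211],tip=262);arc([211],tip=211)"
```

```text
pose [541.4  39.8 167. ] yaw 23.6 F [0.5 0.5 0.7] t 11.8
0.07 -0.01 -5.20 0.6 0; -3.85 0.88 -5.20 -26.4 0; -6.75 3.22 -5.20 -51.4 0; -8.39 6.56 -5.20 -76.4 0; -8.56 9.69 -5.20 -97.4 0
pose [541.4  39.8 167. ] yaw 23.6 F [0.5 0.5 0.7] t 11.8
-8.56 9.69 -0.10 -97.4 0
```

>>> step_arm:
  plan: "-0.3 0 -2.5 0 0; -0.3 0 -5.2 -5 0; -2 0.4 -5.2 -13 0; -3.8 0.9 -5.2 -22 0; -5.3 2 -5.2 -30 0; -6.7 3.2 -5.2 -39 0; -7.6 4.8 -5.2 -47 0; -8.4 6.6 -5.2 -56 0; -8.6 8 -5.2 -64 0; -8.6 9.7 -5.2 -73 0"

```text
time_s: 12.85
eef_pos: [500.0, -84.3, 219.5]
ee_rot: [0.001, 0.665, 0.746, 0.0]
force: [-0.2, 0.5, -0.0]
grip_width: 0.002
```

>>> step_arm:
  plan: "0 0 0 -8 0; 0 0 0 -16 0; 0 0 0 -24 0; 0 0 0 -24 0"

```text
time_s: 13.25
eef_pos: [500.1, -83.6, 219.2]
ee_rot: [0.001, 0.498, 0.867, 0.0]
force: [0.1, -0.2, 0.2]
grip_width: -0.002
```

```bash
python3 look.py; python3 -c "
from h import *
arc([211],tip=211);arc([211,206,201,199,197,195,193],tip=211)"
```

```text
side red [461.4 -59.9 228. ] ang -169.6 r 116.0 49
top red [462.9 -54.1 228. ] ang -172.4 r 113.6 61
phi 210.40488828763858 r 87.61269289825579 torque cw on star -0.012041254452091461 (reaction: + = cw applied) F [0.33611612 0.35658978 0.39816612] t 13.4
pose [499.9 -83.3 218.9] yaw 119.8 F [0.3 0.4 0.4] t 13.4
-0.08 0.16 5.09 -1.2 0
pose [499.9 -83.3 218.9] yaw 119.8 F [0.3 0.4 0.4] t 13.4
-0.08 0.16 5.09 -1.2 0; 0.67 0.18 5.09 3.8 0; 1.41 0.26 5.09 8.8 0; 1.71 0.31 5.09 10.8 0; 2.00 0.37 5.09 12.8 0; 2.29 0.45 5.09 14.8 0; 2.58 0.53 5.09 16.8 0
```

>>> step_arm:
  plan: "0 0.1 2.5 0 0; 0 0.1 5.1 0 0; 0 0.1 5.1 0 0; 0.7 0.2 5.1 4 0; 1.4 0.3 5.1 9 0; 1.7 0.3 5.1 11 0; 2 0.4 5.1 13 0; 2.3 0.4 5.1 15 0; 2.6 0.5 5.1 17 0"

```text
time_s: 14.3
eef_pos: [492.2, -59.9, 169.1]
ee_rot: [0.002, 0.624, 0.781, -0.001]
force: [2.0, -9.0, -3.2]
grip_width: -0.001
```

```bash
python3 -c "
from h import *
state();s=readout.sense();print(s['wrist_torque']);arc([191,189,187,185,183,181],tip=211)"
```

```text
phi 194.0455988002411 r 85.91190862642082 torque cw on star 0.7946099873098283 (reaction: + = cw applied) F [ 2.01965971 -9.02890389 -3.16795693] t 14.3
[-1.4339531  -0.29684347 -0.04951649]
pose [492.2 -59.9 169.1] yaw 102.8 F [ 2.  -9.  -3.2] t 14.3
0.46 -0.01 0.11 1.8 0; 0.76 0.01 0.10 3.8 0; 1.06 0.03 0.10 5.8 0; 1.35 0.07 0.10 7.8 0; 1.65 0.11 0.10 9.8 0; 1.95 0.17 0.10 11.8 0
```

>>> step_arm:
  plan: "0.3 0 0 2 0; 0.6 0 0 4 0; 0.9 0 0 6 0; 1.2 0.1 0 8 0"

```text
time_s: 14.7
eef_pos: [489.9, -48.2, 168.8]
ee_rot: [0.002, 0.677, 0.736, -0.001]
force: [-2.7, -10.9, -2.7]
grip_width: -0.002
```

```bash
python3 -c "
from h import *
state();s=readout.sense();print(s['wrist_torque'])"
```

```text
phi 186.11519336910152 r 86.07549927641699 torque cw on star 0.9114182931971277 (reaction: + = cw applied) F [ -2.71114657 -10.93965331  -2.69715775] t 14.7
[-1.67064847  0.43367488  0.01394349]
```

>>> step_arm:
  plan: "0.3 0 0 2 0; 0.6 0 0 4 0; 0.9 0.1 0 6 0"

```text
time_s: 15.0
eef_pos: [489.3, -39.1, 168.6]
ee_rot: [0.001, 0.715, 0.7, -0.002]
force: [-6.3, -10.3, -1.5]
grip_width: -0.001
```

```bash
python3 -c "
from h import *
state();s=readout.sense();print(s['wrist_torque'])"; python3 look.py
```

```text
phi 180.0758531590721 r 86.18836887551501 torque cw on star 0.8908044696343983 (reaction: + = cw applied) F [ -6.28263599 -10.34387974  -1.49731473] t 15.0
[-1.71029688  1.16079029 -0.02461555]
top red [458.4 -13.9 228. ] ang 167.9 r 119.8 16
phi 179.43881141753056 r 86.12347268722623 torque cw on star 0.3895538162205006 (reaction: + = cw applied) F [-3.64144185 -4.48775085 -1.42935694] t 15.15
```

>>> step_arm:
  plan: "-1 0.2 0 2 0; -2 0.4 0 6 0; -2 0.4 0 10 0; -2 0.4 0 14 0"

```text
time_s: 15.55
eef_pos: [494.0, -58.0, 168.6]
ee_rot: [0.001, 0.795, 0.606, 0.001]
force: [0.1, 0.1, 0.5]
grip_width: 0.002
```

```bash
sed -i 's/228/224/g' look.py; python3 look.py s5.png
python3 - <<'E'
from h import *
rows([(C[0]+81*np.cos(np.radians(f)),C[1]+81*np.sin(np.radians(f)),168,f-90-24) for f in(190,185,181,179,177,175,173,171)])
E
```

```text
top red [462.2 -19.5 224. ] ang 170.2 r 115.0 40
phi 192.86079161617695 r 83.8009566053415 torque cw on star 0.025340443013162642 (reaction: + = cw applied) F [-0.02014349 -0.31476843 -0.15553664] t 15.7
pose [493.8 -57.7 168.3] yaw 74.9 F [-0.  -0.3 -0.2] t 15.7
0.49 0.07 0.03 -1.1 0; 1.15 -0.20 0.03 3.9 0; 1.68 -0.38 0.03 7.9 0; 1.96 -0.45 0.03 9.9 0; 2.23 -0.52 0.03 11.9 0; 2.51 -0.57 0.03 13.9 0; 2.79 -0.62 0.03 15.9 0; 3.07 -0.65 0.03 17.9 0
```

View pics/s5.png

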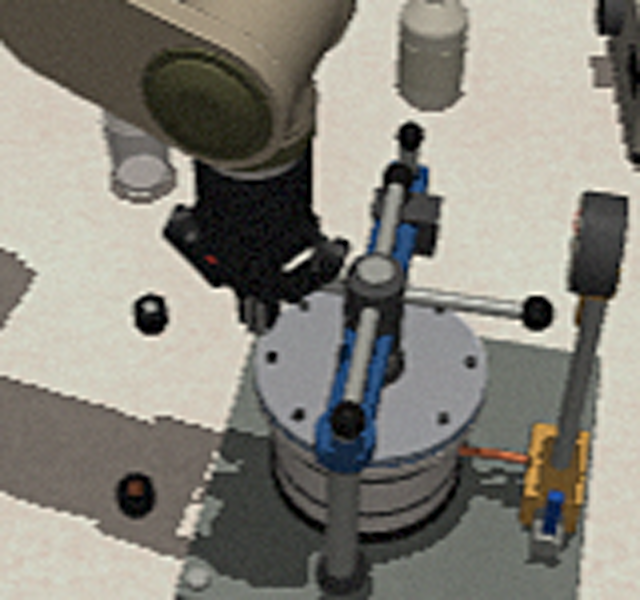

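The picture shows the peg still at (410,135) with the bar in its keeper. The star has turned to a red angle of about 170°. I'll press the same spoke with the outer finger corner, which has a known lever, to measure and finish.

>>> step_arm:
  plan: "0.5 0.1 0 -1 0; 1.1 -0.2 0 4 0; 1.7 -0.4 0 8 0; 2 -0.4 0 10 0; 2.2 -0.5 0 12 0; 2.5 -0.6 0 14 0"

```text
time_s: 16.3
eef_pos: [493.9, -33.2, 167.7]
ee_rot: [0.002, 0.862, 0.507, -0.001]
force: [-2.0, -12.6, -1.3]
grip_width: -0.007
```

```bash
python3 -c "
from h import *
state();print(readout.sense()['wrist_torque'])
rows([(C[0]+81*np.cos(np.radians(f)),C[1]+81*np.sin(np.radians(f)),168,f-90-24) for f in(173,171,169,167)])"
```

```text
phi 175.9178538992821 r 81.80308147515001 torque cw on star 1.0424678373585927 (reaction: + = cw applied) F [ -2.0451445  -12.63008093  -1.32765999] t 16.3
[-1.84613089  0.35469655  0.0464899 ]
pose [493.9 -33.2 167.7] yaw 60.9 F [ -2.  -12.6  -1.3] t 16.3
0.41 -0.09 -0.03 1.9 0; 0.68 -0.19 -0.03 3.9 0; 0.94 -0.29 -0.03 5.9 0; 1.21 -0.37 -0.03 7.9 0
```

The torque while turning is 1.05–1.2 N m, which is tight enough. Now I'll let go and back away.

>>> step_arm:
  plan: "-1 0 0 0 0; -2 0 0 0 0; -2.5 0.5 -3 0 0; -2.5 0.5 -7 0 0; -2.5 0.5 -10 0 0; -6 4 -12 0 0; -8 8 -12 0 0; -10 12 -12 0 0; -10 16 -12 0 0; -10 16 -12 0 0"

```text
time_s: 17.3
eef_pos: [586.9, -199.7, 284.1]
ee_rot: [-0.002, 0.862, 0.507, -0.001]
force: [-0.1, 0.1, -1.7]
grip_width: -0.003
```

```bash
python3 look.py s6.png
python3 - <<'E'
from h import *
print(readout.sense()['eef_pos'])
t=cv2.imread('pics/side.png'); 
a,_=cams.capture('side'); c,_=cams.capture('top')
save('f.png',cv2.resize(np.hstack([a[60:330,170:450],c[60:330,140:500]]),(800,338),interpolation=cv2.INTER_CUBIC))
E
```

```text
side red [463.7 -10.1 224. ] ang 165.5 r 115.5 43
top red [465.7  -7.3 224. ] ang 163.9 r 114.3 58
phi 273.3787094326275 r 157.7289357270961 torque cw on star -0.05144518380849579 (reaction: + = cw applied) F [-0.33100384  0.0723928   0.26408199] t 17.45
[ 584.79582313 -196.45477077  287.61380525]
```

View pics/f.png

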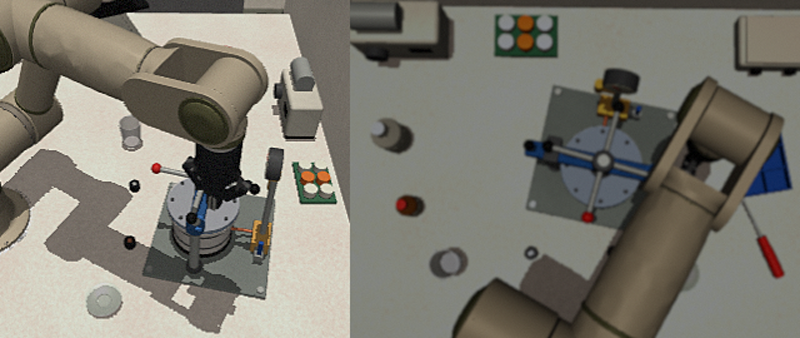

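Run:
```python
from h import *
a=cv2.imread('pics/s3.png',0); b=cv2.imread('pics/s6.png',0)
t=a[110:165,385:435]; r=cv2.matchTemplate(b[90:185,365:455],t,cv2.TM_CCOEFF_NORMED); print(r.max(),np.array(cv2.minMaxLoc(r)[3])-20,'(shift in 1/4 px)')
workorder.finish_job()
```

```text
0.35170832 [-20  -7] (shift in 1/4 px)
the job is handed in; nothing more can be done
```

The pot is closed and handed in at about 17.5 s of the 64 s. The bridge is in its keeper, the star handle is wound down tight, and the arm is clear of everything.

**Bridge:** I pushed it home by the peg until it stopped. The wrist force reached about 55 N at the stop, above what I meant to use but below the 120 N limit. In the side view its direction was then 78.3°, against about 78.6° for the stand. The last picture with the peg in clear view, just before the final push on the spoke, showed it unmoved.

**Star handle:** I wound it in two strokes from the operator's side, about 3.1 rad in all. The foot met the boss at a star angle of roughly 3 rad. The last reading while turning was 12.8 N on the spoke, about 1.05–1.2 N m depending on where the finger touched. After I let go, the handle stood at its new angle.

**Checks that failed or disagreed:**
- **Fingertip position:** the first push passed over the peg without touching it. The shut fingertips were about 43 mm above the reported TCP in both depth views, so I corrected for that.
- **Torque estimates:** readings before the last push came out lower, about 0.8–0.95 N m. The turn angle suggested about 1.1–1.2 at that point, and the last push went some 5° further.
- **Final bridge check:** an image match of the peg, run in the same script that handed the job in, did not find it because the arm hid the peg from the side camera. In the last top view the bar still looks straight across and in the keeper.
- **Loose items:** I saw nothing disturbed, but the arm covered some of them in the last view and I did not re-measure them.

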